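Load the seal press and close a seal

ROBOT

A 6-joint arm with a two-finger parallel gripper is mounted at the origin on the work surface. World frame = base frame: x ahead of the robot, y to its left, z up, the work surface at z = 0. Lengths are in m, angles in degrees, forces in N, time in s.
With the tool pointing down it reaches from about 0.35 to 0.975 m from the base axis. Payload 4.9 kg.
Tool frame: the origin (TCP) lies at the very end of the fingers, on their centre line; the grasp point (between the pads) lies 19 mm behind it (grasp_offset is the distance from the TCP to the grasp point, in m); z points along the fingers, y is the direction in which the jaws open and shut (so a half turn about z gives the same grasp; the last joint's range is limited). The gripper opens to 85 mm and grips with 20 to 120 N. Pads are 22 mm wide; open, the fingers measure 114 mm over their backs; the gripper's body (76 mm by 85 mm) begins 54 mm behind the grasp point. The pads swing forward as they close: fully open they stand 13 mm farther back than shut.
Start: joints at [64.859, 3.019, 92.412, -0, 84.569, -6.818], TCP at [0.196, 0.593, 0.231] pointing down, gripper open.
Joint ranges: [-172.51, 172.51], [-57.92, 126.97], [3.15, 148.05], [-58.71, 238.71], [5.1, 150.11], [-179.66, 179.66]. Speed limits (degrees/s): [147.25, 147.25, 180, 180, 180, 180].

INTERFACE

Orientations are given as a 3x3 rotation matrix whose columns are the frame's x, y, z axes.
In Python, from plant import * gives the robot as it stands. The module is installed in compiled form; this text tells all that it offers.
- The arm moves only by the tool send_rows, never from a script. Its argument "plan" is a list of rows, each an object of numbers: "grip": the opening, from -1 (shut) to 1 (fully open); "dx", "dy", "dz": the shift along the tool's x, y, z normalised to -1 to 1, where 1 is 0.03 m; "turn": the turn about the tool's z normalised to -1 to 1, where 1 is 0.08 rad. A call has 1 to 20 rows; each row shifts and turns the commanded pose from where the row before left it, along the tool's axes as they then stand; what a row does not reach is not made up. A row lasts 1/12 s, in which the tool goes at most 41.7 mm and 7.16 degrees, less where a joint would pass 70% of its speed; a pose out of reach is approached as far as the arm can. A call with a number of a shift or a turn outside -1 to 1 is refused whole. A call with a gripper value outside its range is refused whole. The fingers move at their own pace and stop on an object; "squeeze" is the grip in N (left out, the last holds). Time passes only in rows, so rows that do not move let the fingers close. It gives the time, the measured TCP pose, the force and the opening at its end, in the units of the state.
- observe(): the state, without advancing time (a new reading comes with each control period).
- camera(name): name is "scene" or "top"; returns a dict with "img" (400x640x3 uint8, red, green, blue), "intrinsics" (3x3 intrinsics, pixels), "R" (3x3) and "t" (3): a world point X has camera coordinates R X + t. Camera axes: x right, y down, z forward; pixel columns grow to the right and rows downward; lengths in m; the calibration is good to about 2 mm. A picture is of the moment at which its call begins. There is no depth.
- job_done(): hands the job in, once; it reports no verdict.
The state is a dict: "time_s": time; "joint_pos": joint angles; "qvel": joint speeds; "effort": joint torques, N m; "position": TCP position; "tcp_rot": TCP orientation; "force": force on the tool from outside, world axes, zero at the start; "moment": the same for the moment, N m; "gripper_width": finger opening in m.
Only numpy, scipy, OpenCV 4.12 (cv2) and the standard library are available. Lean on these libraries where they do the work, as an engineer would, in place of code of your own. Each camera call takes 0.05 s, during which the arm holds its last target.

TASK

Set the uncrimped seal (the tall barrel one) flat in the square nest of the press's pulled-out tray and let go of it, then press down the release paddle on the tray's front and push the tray fully home until it latches with the paddle up again. Then push the long press lever down firmly so that the ram squeezes the seal, and let the lever come back up; leave the seal in its nest under the ram. Leave the crimped seal, teacup, pliers and stapler where they are.

Things in the scene. Friction and masses are not known exactly. Their poses are not given: they have to be found in the camera images.
- press: Red cast-iron C-frame hand press, bolted down. Origin: on the table under the ram's axis; -x: the way the tray pulls out; +y: the side the lever sticks out; z up. mm in these axes: base x -170..120, y +-60, 12 high; head x -35..115, y +-32, z 95..190; column at x 60..115; tray channels y +-58, x -165..50, top z 44.
- tray (a joint): How far the steel die tray is out along press -x, m: 0 = fully home at its stop (nest under the ram); starts at 0.12 = fully out, locked by the release paddle's pawl. Once pressed free and pushed in 12 mm, the paddle may be let go (the pawl rides a rail, paddle about 0.12 rad down); within 4 mm of home the free paddle springs up and locks it. Friction 1 to 2 N.
- nest (a point): Centre of the square nest on the tray's top face (z 50 mm): a 34 x 34 mm field inside a rim 3 mm high, 4 mm thick, in the 140 x 100 mm tray plate with 4 mm high side lips at y +-48 mm. Axes as the press's. Moves with the tray; when out it is 120 mm from the ram's axis (press -x) and open from above.
- tray_front (a point): Middle of the outer (press -x) face of the tray's front panel, 104 mm from the nest along press -x, z 58 mm. Panel 100 mm wide, 6 mm thick, z 48 to 68 mm, standing above the paddle; pushing this face towards press +x moves the tray in. Axes as the press's.
- release (a joint): Angle of the release paddle, rad: 0 = up (free, pawl engaged), grows as it is pressed down, 0.42 at its stop; 0.2 to 0.3 is a good press. The tray is free above about 0.12. Spring-returned. Its hinge line runs along press y, 32 mm inward of the tray_front face, z 40 mm.
- release_pad (a point): Top centre of the steel release paddle, a tongue sticking out 40 mm (press -x) from under the front panel: 44 mm wide, 5 mm thick, top at z 44 mm at rest, free space below. This point is 20 mm out from the panel's face, 52 mm from the hinge. Pressing here: about 3 N frees the tray (6 mm down), 5 N at 15 mm down. Moves with the tray.
- press_lever (a joint): Angle of the press lever, rad: 0 = up at rest, grows as it is pushed down, 0.76 at its stop. Spring-returned. The ram sinks 33 mm per rad and meets a seal in the nest under it at about 0.6.
- press_grip (a point): Centre of the black cross-grip at the lever's end, a bar 24 mm thick, 80 mm long along press x. Lever 170 mm long, 14 mm thick, pivot line along press x at press y 42, z 145 mm. This point: at rest y 191, z 227; ram on seal y 211, z 129. Pushing down on it takes 1 to 3 N until the ram meets the seal, then each N more adds 5 N at the ram; 4 N more is a firm squeeze.
- ram: Steel ram of the press, 26 mm in diameter; origin at the centre of its lower face, 86 mm above the table when up, 20 mm above the top of a seal in the nest. Driven by the press lever.
- seal_new: The uncrimped seal: dull aluminium upright barrel, 24 mm in diameter and 16 mm tall, two small dark cord holes through its side, 30 g. Loose on the table; origin at the centre of its underside, z up.
- seal_used: The crimped seal: dull aluminium flattened disc, 33 mm in diameter and 6 mm thick with a cross mark on top. Loose; to be left alone. Origin at the centre of its underside.
- teacup: Cream ceramic cup, 84 mm across, 65 mm tall, one handle at its +y. Bystander. Origin at the centre of its underside.
- pliers: Steel pliers with blue handles, 180 mm long (along own x), 45 mm wide, 16 mm thick, lying flat. Bystander. Origin underneath near the pivot.
- stapler: Squat black stapler, 120 x 36 x 55 mm, long along its own x. Bystander. Origin at the centre of its underside.

How it is judged:
By the outcome, as a careful person would: the job done as asked, in the order asked, and still so for the second after the job is handed in, with the robot touching nothing.
It also fails if it takes over 62 s, if anything falls off the work surface, if the arm or the gripper's body presses on something with over 40 N, if the wrist force passes 120 N, or if a joint passes its speed limit or range.

## Working session

There is one attempt and no reset: what is moved stays moved. The work goes in short steps, Python scripts to look and compute and a tool call to move; the robot and the scene stay as the last step left them, time stands still between calls to the robot, and variables do not carry over. Pictures are saved under pics/ and viewed, and the job is handed in when it is done.

Besides the shell and the picture viewer there is one more tool, called after ">>>" by a JSON object that holds its "api" and its "payload". send_rows: Moves the arm, as the interface text tells. Its arguments: {"type":"object","properties":{"plan":{"type":"array","items":{"type":"object","properties":{"grip":{"type":"number"},"dx":{"type":"number","minimum":-1,"maximum":1},"dy":{"type":"number","minimum":-1,"maximum":1},"dz":{"type":"number","minimum":-1,"maximum":1},"turn":{"type":"number","minimum":-1,"maximum":1}}}},"squeeze":{"type":"number"}},"required":["plan"]}

```bash
mkdir -p pics; ls; python3 - <<'E'
from plant import *
import cv2,numpy as np
s=observe();print({k:np.round(v,3).tolist() for k,v in s.items()})
for n in("scene","top"):
    c=camera(n);cv2.imwrite(f"pics/{n}0.png",c["img"][:,:,::-1])
    print(n,np.round(c["intrinsics"],2).tolist(),np.round(c["R"],4).tolist(),np.round(c["t"],4).tolist())
E
```

```text
pics
{'time_s': 0.0, 'joint_pos': [64.859, 3.059, 92.493, 0.001, 84.57, -6.818], 'qvel': [0.056, 0.008, -0.056, -0.014, 0.076, -0.029], 'effort': [-0.001, -39.368, -37.018, -0.0, 0.007, 0.0], 'position': [0.196, 0.593, 0.23], 'tcp_rot': [[-0.949, 0.314, -0.001], [0.314, 0.949, -0.002], [0.0, -0.002, -1.0]], 'force': [-0.097, -0.361, -0.252], 'moment': [-0.023, 0.014, -0.029], 'gripper_width': 0.086}
scene [[372.67, 0.0, 317.27], [0.0, 372.67, 197.47], [0.0, 0.0, 1.0]] [[0.5549, 0.8319, 0.0038], [0.6803, -0.4511, -0.5777], [-0.4789, 0.3232, -0.8162]] [-0.2576, -0.3466, 1.2888]
top [[451.51, 0.0, 326.53], [0.0, 451.51, 202.03], [0.0, 0.0, 1.0]] [[-0.0167, -0.9994, -0.0306], [-0.9807, 0.0223, -0.1944], [0.1949, 0.0267, -0.9805]] [-0.051, 0.5987, 0.9687]
```

View pics/scene0.png

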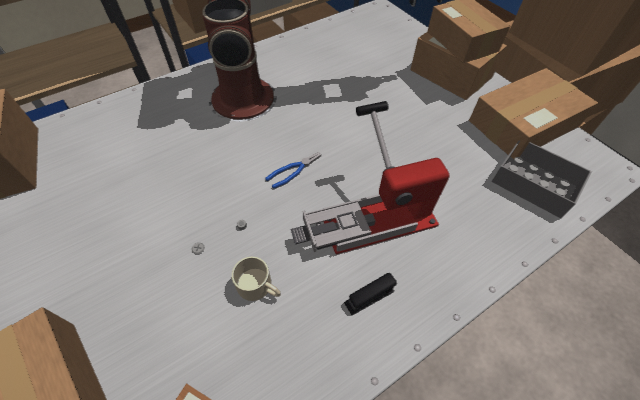

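View pics/top0.png

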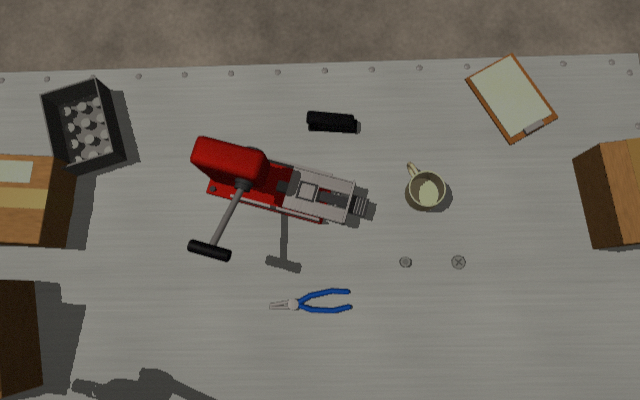

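```bash
cat > h.py <<'E'
import numpy as np,cv2
from plant import *
def ray(c,uv):
    K,R,t=map(np.array,(c["intrinsics"],c["R"],c["t"]))
    d=R.T@np.linalg.inv(K)@np.array([uv[0],uv[1],1.]);return -R.T@t,d
def onz(c,uv,z):
    o,d=ray(c,uv);return o+d*(z-o[2])/d[2]
def proj(c,X):
    K,R,t=map(np.array,(c["intrinsics"],c["R"],c["t"]))
    p=K@(R@np.array(X,float)+t);return p[:2]/p[2]
def tri(c1,u1,c2,u2):
    o1,d1=ray(c1,u1);o2,d2=ray(c2,u2)
    A=np.stack([d1,-d2],1);s=np.linalg.lstsq(A,o2-o1,rcond=None)[0]
    a=o1+s[0]*d1;b=o2+s[1]*d2
    return (a+b)/2,np.linalg.norm(a-b)
def crop(c,x,y,w,h,k,name):
    cv2.imwrite(name,cv2.resize(np.ascontiguousarray(c["img"][y:y+h,x:x+w,::-1]),None,fx=k,fy=k,interpolation=cv2.INTER_CUBIC))
E
python3 - <<'E'
from h import *
s=camera("scene");t=camera("top")
np.savez("s0.npz",**s);np.savez("t0.npz",**t)
crop(s,280,90,180,170,4,"pics/s1.png")
crop(t,180,120,200,150,4,"pics/t1.png")
crop(t,380,230,100,60,8,"pics/t2.png")
crop(s,170,200,100,70,8,"pics/s2.png")
for n,c in(("s",s),("t",t)): print(n,proj(c,observe()["position"]),proj(c,[0,0,0]))
E
```

```text
s [424.73598442   6.60057707] [242.79630682  97.24849513]
t [-44.02374071 414.29144291] [302.75380481 481.07219447]
```

View pics/s1.png

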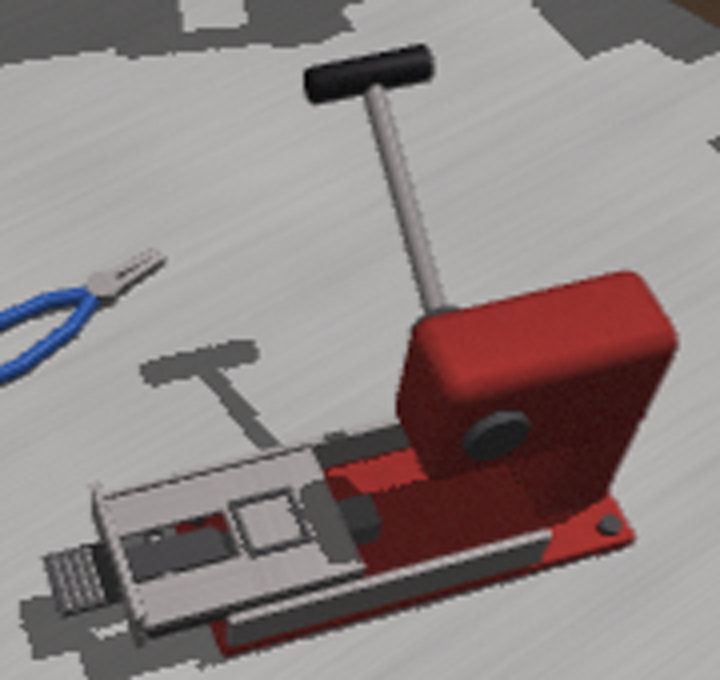

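View pics/t1.png

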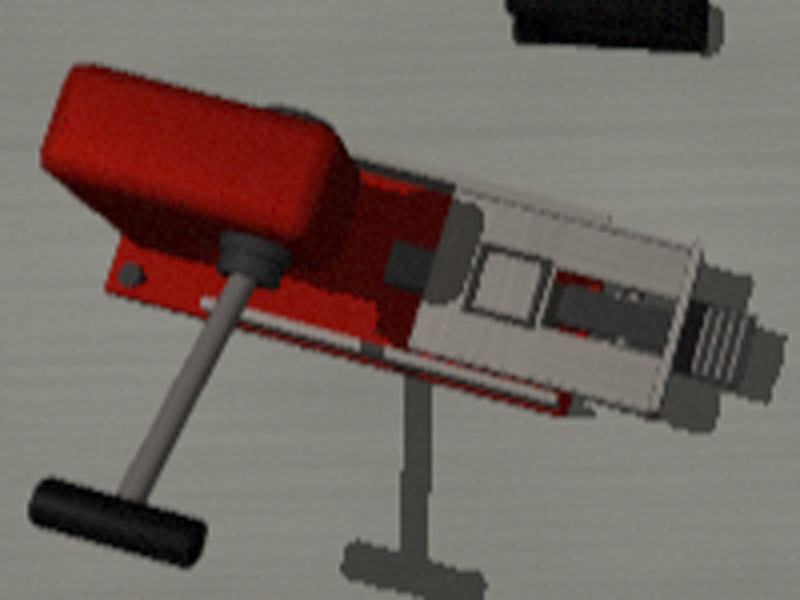

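View pics/t2.png

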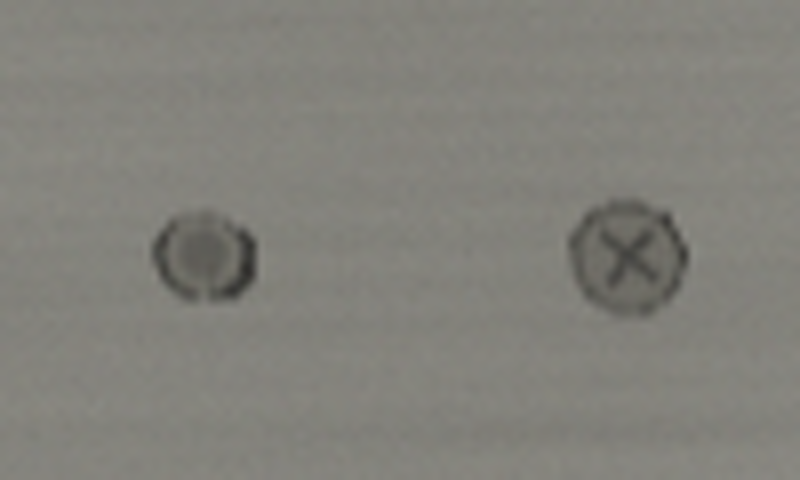

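View pics/s2.png

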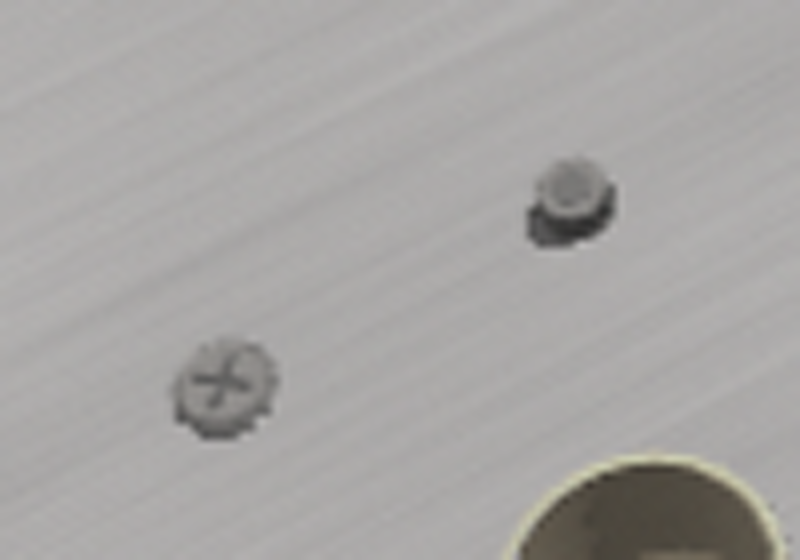

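```bash
python3 - <<'E'
from h import *
s=dict(np.load("s0.npz"));t=dict(np.load("t0.npz"))
f=lambda p,x,y,k:((p[0]+.5)/k-.5+x,(p[1]+.5)/k-.5+y)
T=lambda p:f(p,180,120,4); S=lambda p:f(p,280,90,4)
nt=[T(p) for p in[(482,243),(554,255),(538,328),(464,313)]]
ns=[S(p) for p in[(292,488),(228,503),(250,560),(314,543)]]
for n,c,q in(("t",t,nt),("s",s,ns)):
    P=np.array([onz(c,p,.053) for p in q]);print(n,"nest",P.round(4).tolist(),P.mean(0))
print("tri",tri(t,np.mean(nt,0),s,np.mean(ns,0)))
# seals
a=f((203,254),380,230,8);b=f((573,187),170,200,8)
print("seal",onz(t,a,.016),onz(s,b,.016),tri(t,a,s,b))
a=f((628,258),380,230,8);b=f((226,383),170,200,8)
print("used",onz(t,a,.006),onz(s,b,.006))
# front panel top edge ends z=.068 (outer edge): 
for n,c,q in(("t",t,[T((699,247)),T((655,415))]),("s",s,[S((97,487)),S((142,637))])):
    P=np.array([onz(c,p,.068) for p in q]);print(n,"panel",P.round(4).tolist(),P.mean(0))
# grip ends tri
gt=[T((60,502)),T((180,541))];gs=[S((318,83)),S((423,62))]
print("gripbar",tri(t,T((118,523)),s,S((370,73))))
# blackbar mask
for n,c in(("t",t),("s",s)):
    im=c["img"].astype(int);m=((im.max(2)<45)*255).astype(np.uint8)
    k,l,st,ce=cv2.connectedComponentsWithStats(m)
    for i in range(1,k):
        if st[i,4]>150: print(n,st[i].tolist(),ce[i])
E
```

```text
t nest [[0.6509, -0.0025, 0.053], [0.6428, -0.044, 0.053], [0.6001, -0.0343, 0.053], [0.6099, 0.0081, 0.053]] [ 0.62594188 -0.01815972  0.053     ]
s nest [[0.6137, 0.0089, 0.053], [0.6003, -0.0319, 0.053], [0.642, -0.0448, 0.053], [0.6541, -0.0043, 0.053]] [ 0.62752862 -0.0180306   0.053     ]
tri (array([ 0.62657117, -0.01763319,  0.05075188]), np.float64(0.0008470006227598144))
seal [ 0.46303218 -0.2394254   0.016     ] [ 0.46280938 -0.23891438  0.016     ] (array([ 0.46306952, -0.23916712,  0.01654305]), np.float64(0.00038680003826047115))
used [ 0.46023043 -0.36288291  0.006     ] [ 0.4608084  -0.36235268  0.006     ]
t panel [[0.6419, -0.127, 0.068], [0.5462, -0.0998, 0.068]] [ 0.59404887 -0.1133945   0.068     ]
s panel [[0.5525, -0.0997, 0.068], [0.6558, -0.1342, 0.068]] [ 0.60417752 -0.11696977  0.068     ]
gripbar (array([0.4770608 , 0.15376987, 0.22659435]), np.float64(0.0004452963457003423))
t [0, 78, 127, 170, 5483] [ 72.88035747 152.57486777]
t [307, 111, 50, 23, 904] [331.14159292 122.01438053]
t [242, 154, 51, 38, 331] [260.25075529 175.83383686]
t [198, 166, 44, 23, 303] [220.40924092 176.25742574]
t [187, 240, 45, 22, 522] [208.95019157 250.18007663]
t [0, 280, 43, 117, 4258] [ 18.68013152 337.58548614]
s [101, 0, 49, 83, 859] [125.2572759   35.91967404]
s [144, 0, 31, 72, 368] [158.8125      33.54076087]
s [160, 0, 28, 68, 464] [173.88362069  31.78232759]
s [205, 0, 40, 20, 477] [222.61215933   7.85115304]
s [212, 33, 37, 33, 955] [229.96020942  49.25445026]
s [217, 61, 49, 46, 1181] [243.05673158  85.35647756]
s [356, 101, 32, 15, 232] [370.38362069 108.49137931]
s [344, 273, 52, 42, 870] [368.85517241 294.21034483]
```

```bash
python3 - <<'E'
from h import *
s=dict(np.load("s0.npz"));t=dict(np.load("t0.npz"))
f=lambda p,x,y,k:((p[0]+.5)/k-.5+x,(p[1]+.5)/k-.5+y)
T=lambda p:f(p,180,120,4); S=lambda p:f(p,280,90,4)
a,b=onz(t,T((107,290)),.006),onz(t,T((566,416)),.006)
print(a,b,np.linalg.norm(a-b),np.degrees(np.arctan2(*(a-b)[[1,0]])))
a2,b2=onz(s,S((632,542)),.0),onz(s,S((225,655)),.0)
print(a2,b2,np.linalg.norm(a2-b2),np.degrees(np.arctan2(*(a2-b2)[[1,0]])))
g,_=tri(t,(209,250.2),s,(370.4,108.5));print(g)
for gg in (g,np.array([.4771,.1538])):
    d=gg[:2]-[.6267,-.018]; print(np.degrees(np.arctan2(d[1],d[0]))-np.degrees(np.arctan2(.191,.12)),np.hypot(*d))
for y in (73,74,75):
    y=np.radians(y);ex=np.array([np.cos(y),np.sin(y)]);ey=np.array([-ex[1],ex[0]])
    N=np.array([.6267,-.018]);O=N+.12*ex
    L=lambda x,yy,z:np.r_[O+x*ex+yy*ey,z]
    for nm,p,(pt) in(("c1",L(.12,.06,.012),0),("c2",L(-.17,.06,.0),0),("grip",L(0,.191,.227),0),("panL",L(-.224,.05,.068),0),("panR",L(-.224,-.05,.068),0),("head",L(-.035,-.032,.19),0),("c3",L(.12,-.06,.0),0),("c4",L(-.17,-.06,0),0)):
        u=proj(t,p);v=proj(s,p);print(nm,((u-[180,120])*4).round(0),((v-[280,90])*4).round(0))
E
```

```text
[0.63895716 0.22928586 0.006     ] [ 0.5560156  -0.04768774  0.006     ] 0.28912570635171586 73.32932642752661
[0.74818814 0.1964169  0.        ] [ 0.66609074 -0.0780071   0.        ] 0.28644112262126364 73.34478296781397
[0.47628658 0.15207997 0.22567201]
73.6285485289549 0.227049324409938
73.1887021976566 0.22780561889470594
c1 [103. 285.] [559. 399.]
c2 [566. 418.] [164. 508.]
grip [118. 517.] [369.  74.]
panL [659. 409.] [ 88. 483.]
panR [706. 241.] [133. 619.]
head [346. 119.] [450. 400.]
c3 [171. 108.] [634. 549.]
c4 [621. 230.] [220. 662.]
c1 [102. 292.] [555. 395.]
c2 [568. 417.] [163. 509.]
grip [124. 523.] [363.  73.]
panL [661. 407.] [ 87. 486.]
panR [706. 238.] [135. 621.]
head [344. 122.] [450. 397.]
c3 [168. 114.] [633. 543.]
c4 [620. 228.] [222. 663.]
c1 [102. 299.] [551. 390.]
c2 [570. 416.] [162. 510.]
grip [129. 529.] [356.  71.]
panL [664. 404.] [ 87. 489.]
panR [705. 235.] [137. 623.]
head [342. 124.] [450. 395.]
c3 [164. 120.] [631. 538.]
c4 [618. 226.] [224. 663.]
```

>>> {"api": "send_rows", "payload": {"plan": [{"dz":-0.8,"turn":-0.37,"grip":1},{"dz":-0.8},{"dz":-0.8},{"dx":-0.55,"dy":-0.8},{"dx":-0.55,"dy":-0.8},{"dx":-0.55,"dy":-0.8},{"dx":-0.55,"dy":-0.8},{"dx":-0.55,"dy":-0.8},{"dx":-0.55,"dy":-0.8},{"dx":-0.55,"dy":-0.8},{"dx":-0.55,"dy":-0.8},{"dx":-0.55,"dy":-0.8},{"dx":-0.55,"dy":-0.8},{"dx":-0.55,"dy":-0.8},{"dx":-0.55,"dy":-0.8},{"dx":-0.55,"dy":-0.8},{"dx":-0.55,"dy":-0.8},{"dx":-0.55,"dy":-0.8}]}}

```text
validation failed for argument at $.pl...
```

>>> {"api": "send_rows", "payload": {"plan": [{"dx":0,"dy":0,"dz":-0.8,"turn":-0.37,"grip":1}]}}

```text
time_s: 0.28
position: [0.1952, 0.5906, 0.2489]
tcp_rot: [[-0.958, 0.286, -0.005], [0.286, 0.958, -0.01], [0.002, -0.011, -1.0]]
force: [-0.1, 0.1, -0.8]
gripper_width: 0.0853
```

>>> {"api": "send_rows", "payload": {"plan": [{"dx":0,"dy":0,"dz":-0.8,"turn":0,"grip":1},{"dx":0,"dy":0,"dz":-0.8,"turn":0,"grip":1},{"dx":-0.55,"dy":-0.8,"dz":0,"turn":0,"grip":1},{"dx":-0.55,"dy":-0.8,"dz":0,"turn":0,"grip":1},{"dx":-0.55,"dy":-0.8,"dz":0,"turn":0,"grip":1},{"dx":-0.55,"dy":-0.8,"dz":0,"turn":0,"grip":1},{"dx":-0.55,"dy":-0.8,"dz":0,"turn":0,"grip":1},{"dx":-0.55,"dy":-0.8,"dz":0,"turn":0,"grip":1},{"dx":-0.55,"dy":-0.8,"dz":0,"turn":0,"grip":1},{"dx":-0.55,"dy":-0.8,"dz":0,"turn":0,"grip":1},{"dx":-0.55,"dy":-0.8,"dz":0,"turn":0,"grip":1},{"dx":-0.55,"dy":-0.8,"dz":0,"turn":0,"grip":1},{"dx":-0.55,"dy":-0.8,"dz":0,"turn":0,"grip":1},{"dx":-0.55,"dy":-0.8,"dz":0,"turn":0,"grip":1},{"dx":-0.55,"dy":-0.8,"dz":0,"turn":0,"grip":1},{"dx":-0.55,"dy":-0.8,"dz":0,"turn":0,"grip":1},{"dx":-0.55,"dy":-0.8,"dz":0,"turn":0,"grip":1}]}}

```text
time_s: 1.7
position: [0.3306, 0.1762, 0.3032]
tcp_rot: [[-0.958, 0.286, 0.0], [0.286, 0.958, 0.0], [-0.0, 0.0, -1.0]]
force: [0.3, 0.3, -0.4]
gripper_width: 0.0853
```

>>> {"api": "send_rows", "payload": {"plan": [{"dx":-0.58,"dy":-0.86,"dz":0,"turn":0,"grip":1},{"dx":-0.58,"dy":-0.86,"dz":0,"turn":0,"grip":1},{"dx":-0.58,"dy":-0.86,"dz":0,"turn":0,"grip":1},{"dx":-0.58,"dy":-0.86,"dz":0,"turn":0,"grip":1},{"dx":-0.58,"dy":-0.86,"dz":0,"turn":0,"grip":1},{"dx":-0.58,"dy":-0.86,"dz":0,"turn":0,"grip":1},{"dx":-0.58,"dy":-0.86,"dz":0,"turn":0,"grip":1},{"dx":-0.58,"dy":-0.86,"dz":0,"turn":0,"grip":1},{"dx":-0.58,"dy":-0.86,"dz":0.5,"turn":0,"grip":0.6},{"dx":-0.58,"dy":-0.86,"dz":0.5,"turn":0,"grip":0.6},{"dx":-0.58,"dy":-0.86,"dz":0.6,"turn":0,"grip":0.6},{"dx":-0.58,"dy":-0.86,"dz":0.6,"turn":0,"grip":0.6},{"dx":-0.58,"dy":-0.86,"dz":0.6,"turn":0,"grip":0.6},{"dx":-0.58,"dy":-0.86,"dz":0.6,"turn":0,"grip":0.6},{"dx":0,"dy":0,"dz":0.9,"turn":0,"grip":0.6},{"dx":0,"dy":0,"dz":0.9,"turn":0,"grip":0.6},{"dx":0,"dy":0,"dz":0.9,"turn":0,"grip":0.6},{"dx":0,"dy":0,"dz":0,"turn":0,"grip":0.6}]}}

```text
time_s: 3.2
position: [0.4569, -0.2359, 0.1137]
tcp_rot: [[-0.958, 0.287, -0.01], [0.287, 0.958, 0.007], [0.011, 0.004, -1.0]]
force: [-1.3, 0.6, -0.6]
gripper_width: 0.0686
```

```bash
python3 - <<'E'
from h import *
s=camera("scene");t=camera("top");o=observe();print(o["position"],o["gripper_width"])
crop(s,120,90,240,200,3,"pics/s3.png");crop(t,300,130,240,180,3,"pics/t3.png")
E
```

```text
[ 0.45997564 -0.23780646  0.11954383] 0.06838497423853246
```

View pics/s3.png

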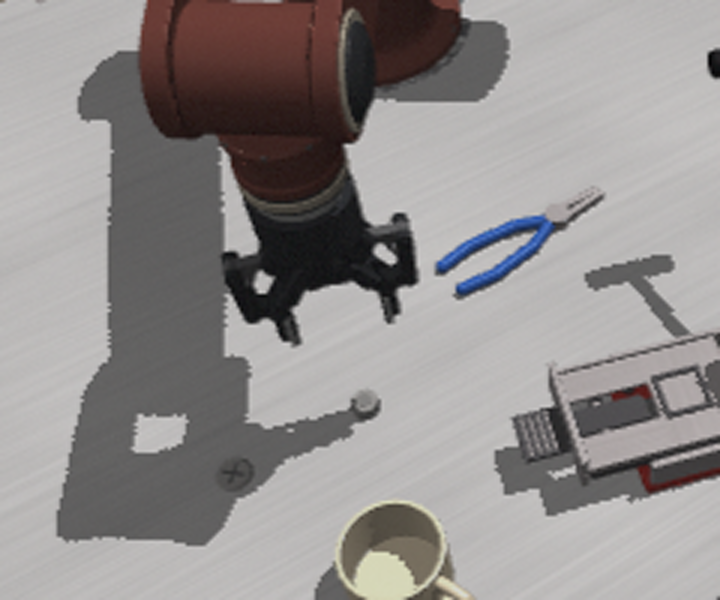

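View pics/t3.png

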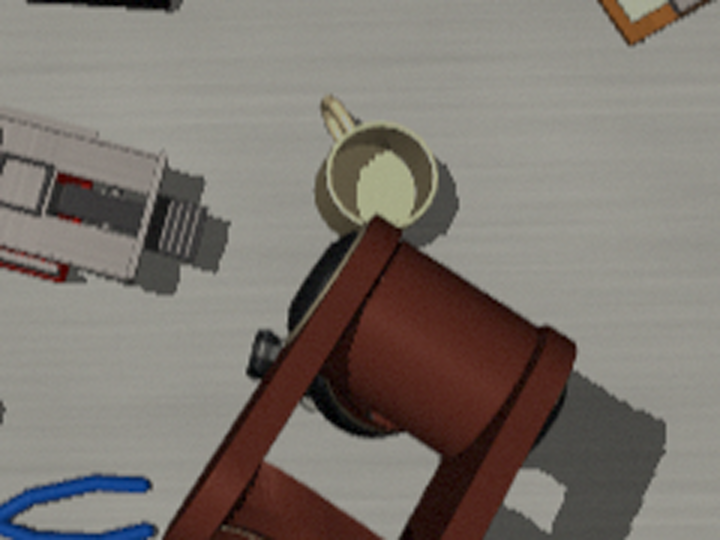

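>>> {"api": "send_rows", "payload": {"plan": [{"dx":-0.07,"dy":0.03,"dz":0.8,"turn":0,"grip":0.6},{"dx":0,"dy":0,"dz":0.8,"turn":0,"grip":0.6},{"dx":0,"dy":0,"dz":0.8,"turn":0,"grip":0.6},{"dx":0,"dy":0,"dz":0.6,"turn":0,"grip":0.4},{"dx":0,"dy":0,"dz":0.4,"turn":0,"grip":0.2},{"dx":0,"dy":0,"dz":0.3,"turn":0,"grip":0.2},{"dx":0,"dy":0,"dz":0.15,"turn":0,"grip":0.2},{"dx":0,"dy":0,"dz":0,"turn":0,"grip":0.1},{"dx":0,"dy":0,"dz":0,"turn":0,"grip":0.1}], "squeeze": 25}}

```text
time_s: 4.05
position: [0.4638, -0.2386, 0.006]
tcp_rot: [[-0.958, 0.286, 0.002], [0.286, 0.958, -0.001], [-0.002, -0.001, -1.0]]
force: [0.3, -0.5, 0.1]
gripper_width: 0.0465
```

```bash
python3 - <<'E'
from h import *
s=camera("scene");o=observe();print(o["position"],o["gripper_width"],o["force"])
crop(s,190,170,100,75,8,"pics/s4.png")
E
```

```text
[ 0.46392682 -0.23866808  0.00617835] 0.04701173086391198 [-0.09147709  0.29986913 -0.04219987]
```

View pics/s4.png

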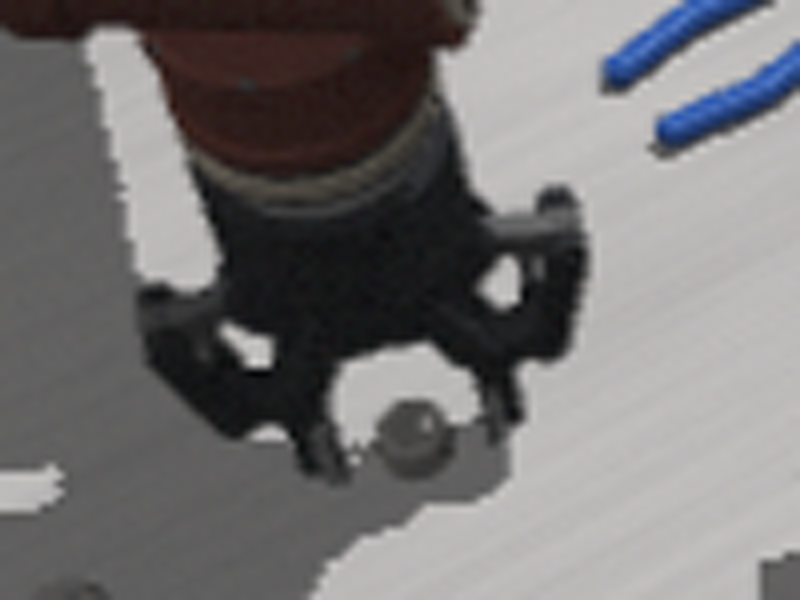

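>>> {"api": "send_rows", "payload": {"plan": [{"dx":0,"dy":0,"dz":0.08,"turn":0,"grip":-0.2},{"dx":0,"dy":0,"dz":0,"turn":0,"grip":-0.5},{"dx":0,"dy":0,"dz":0,"turn":0,"grip":-1},{"dx":0,"dy":0,"dz":0,"turn":0,"grip":-1},{"dx":0,"dy":0,"dz":0,"turn":0,"grip":-1},{"dx":0,"dy":0,"dz":0,"turn":0,"grip":-1}], "squeeze": 25}}

```text
time_s: 4.6
position: [0.4634, -0.2383, 0.003]
tcp_rot: [[-0.958, 0.286, 0.001], [0.286, 0.958, -0.001], [-0.001, -0.0, -1.0]]
force: [-1.0, 0.2, 4.3]
gripper_width: 0.0218
```

>>> {"api": "send_rows", "payload": {"plan": [{"dx":0,"dy":0,"dz":-0.3,"turn":0,"grip":-1},{"dx":0,"dy":0,"dz":-0.6,"turn":0,"grip":-1},{"dx":0,"dy":0,"dz":-0.8,"turn":0,"grip":-1},{"dx":0,"dy":0,"dz":-0.8,"turn":0,"grip":-1},{"dx":0,"dy":0,"dz":-0.5,"turn":0,"grip":-1},{"dx":0,"dy":0,"dz":0,"turn":0,"grip":-1}]}}

```text
time_s: 5.1
position: [0.4651, -0.2395, 0.0968]
tcp_rot: [[-0.958, 0.286, 0.006], [0.286, 0.958, -0.004], [-0.007, -0.002, -1.0]]
force: [0.1, -0.7, 0.3]
gripper_width: 0.0216
```

```bash
python3 - <<'E'
from h import *
s=camera("scene");o=observe();print(o["position"],o["gripper_width"],o["force"]);print(proj(s,o["position"]))
crop(s,200,130,100,100,6,"pics/s5.png")
E
```

```text
[ 0.46404514 -0.23878705  0.09448335] 0.02191385705658344 [0.46692575 0.06803421 0.04247908]
[236.2448294  206.53914689]
```

View pics/s5.png

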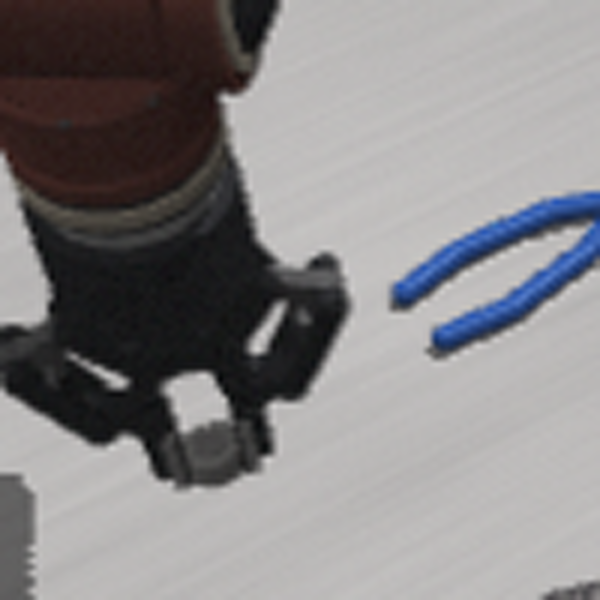

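>>> {"api": "send_rows", "payload": {"plan": [{"dx":-0.31,"dy":0.86,"dz":-0.2,"turn":0,"grip":-1},{"dx":-0.31,"dy":0.86,"dz":-0.2,"turn":0,"grip":-1},{"dx":-0.31,"dy":0.86,"dz":-0.2,"turn":0,"grip":-1},{"dx":-0.31,"dy":0.86,"dz":-0.2,"turn":0,"grip":-1},{"dx":-0.31,"dy":0.86,"dz":-0.2,"turn":0,"grip":-1},{"dx":-0.31,"dy":0.86,"dz":0,"turn":0,"grip":-1},{"dx":-0.31,"dy":0.86,"dz":0,"turn":0,"grip":-1},{"dx":-0.31,"dy":0.86,"dz":0,"turn":0,"grip":-1},{"dx":-0.31,"dy":0.86,"dz":0,"turn":0,"grip":-1},{"dx":-0.31,"dy":0.86,"dz":0,"turn":0,"grip":-1},{"dx":0,"dy":0,"dz":0.5,"turn":0,"grip":-1},{"dx":0,"dy":0,"dz":0.5,"turn":0,"grip":-1},{"dx":0,"dy":0,"dz":0.4,"turn":0,"grip":-1},{"dx":0,"dy":0,"dz":0,"turn":0,"grip":-1},{"dx":0,"dy":0,"dz":0,"turn":0,"grip":-1}]}}

```text
time_s: 6.4
position: [0.6242, -0.0174, 0.078]
tcp_rot: [[-0.958, 0.286, -0.004], [0.286, 0.958, 0.001], [0.004, -0.001, -1.0]]
force: [-0.4, -1.1, 0.4]
gripper_width: 0.0216
```

```bash
python3 - <<'E'
from h import *
s=camera("scene");t=camera("top");o=observe();print(o["position"],o["gripper_width"],o["force"]);p=o["position"]
for c,a,b in((s,300,170),(t,260,140)): print((proj(c,p)-[a,b])*6,(proj(c,[.6265,-.0175,.05])-[a,b])*6)
crop(s,300,170,100,90,6,"pics/s6.png");crop(t,260,140,120,90,6,"pics/t6.png")
E
```

```text
[ 0.62594111 -0.01778424  0.08062118] 0.021866560622432536 [ 0.00938304 -0.25058378 -0.20962492]
[287.10110375 263.88444732] [283.28880126 303.85114415]
[275.56906568 288.49211439] [280.81718044 304.98724537]
```

View pics/s6.png

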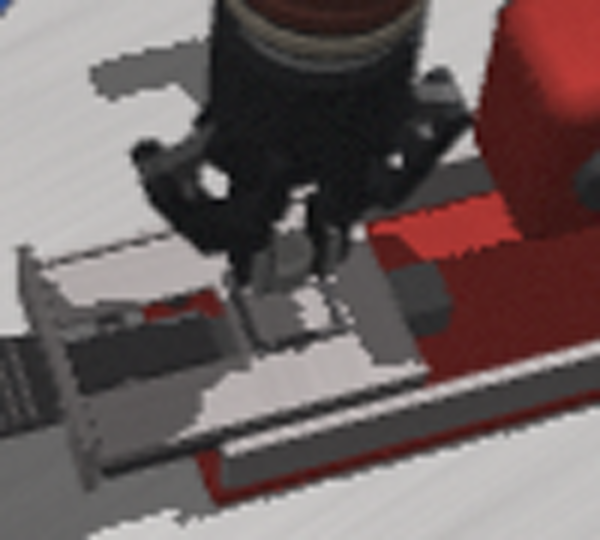

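View pics/t6.png

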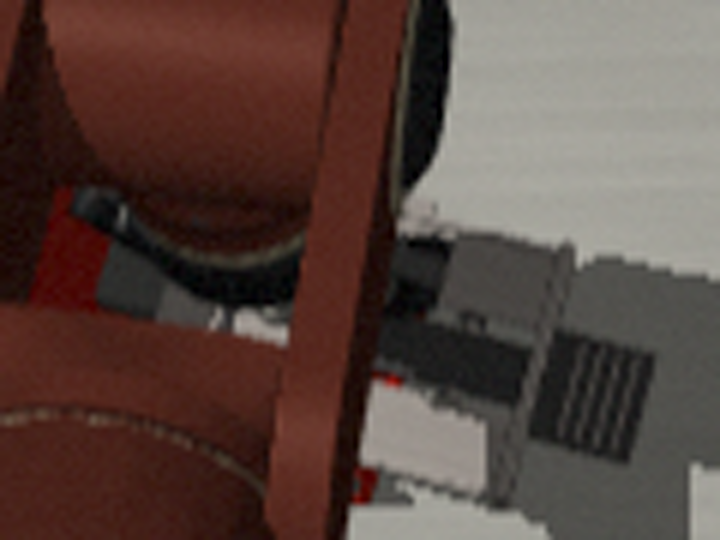

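>>> {"api": "send_rows", "payload": {"plan": [{"dx":0,"dy":0,"dz":0.3,"turn":0,"grip":-1},{"dx":0,"dy":0,"dz":0.3,"turn":0,"grip":-1},{"dx":0,"dy":0,"dz":0.2,"turn":0,"grip":-1},{"dx":0,"dy":0,"dz":0,"turn":0,"grip":-1},{"dx":0,"dy":0,"dz":0,"turn":0,"grip":-1},{"dx":0,"dy":0,"dz":0,"turn":0,"grip":-1}]}}

```text
time_s: 7.0
position: [0.626, -0.0174, 0.0564]
tcp_rot: [[-0.958, 0.286, 0.0], [0.286, 0.958, 0.0], [-0.0, 0.0, -1.0]]
force: [-0.1, -0.4, -0.1]
gripper_width: 0.0217
```

>>> {"api": "send_rows", "payload": {"plan": [{"dx":0,"dy":0,"dz":0.05,"turn":0,"grip":-1},{"dx":0,"dy":0,"dz":0.03,"turn":0,"grip":-1},{"dx":0,"dy":0,"dz":0,"turn":0,"grip":-1},{"dx":0,"dy":0,"dz":0,"turn":0,"grip":-1}]}}

```text
time_s: 7.33
position: [0.6259, -0.0174, 0.0541]
tcp_rot: [[-0.958, 0.286, 0.0], [0.286, 0.958, -0.0], [-0.0, 0.0, -1.0]]
force: [0.5, -0.1, -0.8]
gripper_width: 0.0219
```

>>> {"api": "send_rows", "payload": {"plan": [{"dx":0,"dy":0,"dz":0.03,"turn":0,"grip":-1},{"dx":0,"dy":0,"dz":0.02,"turn":0,"grip":-1},{"dx":0,"dy":0,"dz":0,"turn":0,"grip":-1},{"dx":0,"dy":0,"dz":0,"turn":0,"grip":-1}]}}

```text
time_s: 7.67
position: [0.6262, -0.0175, 0.0532]
tcp_rot: [[-0.958, 0.286, 0.001], [0.286, 0.958, -0.0], [-0.001, -0.0, -1.0]]
force: [-1.4, -0.3, 3.7]
gripper_width: 0.0218
```

>>> {"api": "send_rows", "payload": {"plan": [{"dx":0,"dy":0,"dz":-0.03,"turn":0,"grip":-0.4},{"dx":0,"dy":0,"dz":0,"turn":0,"grip":-0.2},{"dx":0,"dy":0,"dz":0,"turn":0,"grip":0},{"dx":0,"dy":0,"dz":0,"turn":0,"grip":0.1},{"dx":0,"dy":0,"dz":0,"turn":0,"grip":0.1},{"dx":0,"dy":0,"dz":-0.4,"turn":0,"grip":0.1},{"dx":0,"dy":0,"dz":-0.7,"turn":0,"grip":0.1},{"dx":0,"dy":0,"dz":-0.7,"turn":0,"grip":0.1},{"dx":0,"dy":0,"dz":-0.3,"turn":0,"grip":0.1}]}}

```text
time_s: 8.42
position: [0.6278, -0.0177, 0.1206]
tcp_rot: [[-0.958, 0.286, 0.005], [0.286, 0.958, -0.001], [-0.005, 0.001, -1.0]]
force: [0.9, 0.6, 1.1]
gripper_width: 0.0469
```

```bash
python3 - <<'E'
from h import *
s=camera("scene");t=camera("top");o=observe();print(o["position"],o["gripper_width"],o["force"])
crop(s,300,170,100,90,7,"pics/s7.png")
E
```

```text
[ 0.62786686 -0.01769742  0.11987027] 0.04669720367338329 [-0.29269621 -0.13385023  0.92787199]
```

View pics/s7.png

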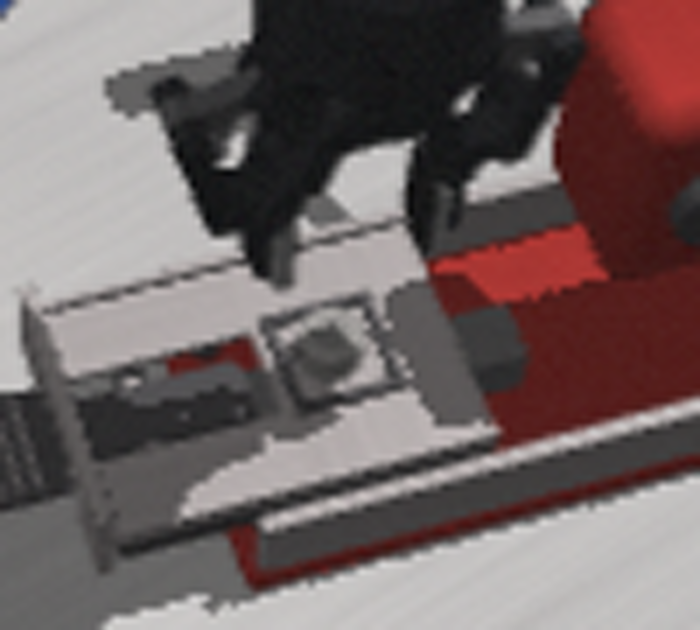

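>>> {"api": "send_rows", "payload": {"plan": [{"dx":0,"dy":-0.7,"dz":0,"turn":0,"grip":-1},{"dx":0,"dy":-0.7,"dz":0,"turn":0,"grip":-1},{"dx":0,"dy":-0.7,"dz":0,"turn":0,"grip":-1},{"dx":0,"dy":-0.7,"dz":0,"turn":0,"grip":-1},{"dx":0,"dy":-0.7,"dz":0,"turn":0,"grip":-1},{"dx":0,"dy":-0.7,"dz":0,"turn":0,"grip":-1},{"dx":0,"dy":0,"dz":0.6,"turn":0,"grip":-1},{"dx":0,"dy":0,"dz":0.6,"turn":0,"grip":-1},{"dx":0,"dy":0,"dz":0.6,"turn":0,"grip":-1},{"dx":0,"dy":0,"dz":0.3,"turn":0,"grip":-1},{"dx":0,"dy":0,"dz":0,"turn":0,"grip":-1},{"dx":0,"dy":0,"dz":0,"turn":0,"grip":-1}]}}

```text
time_s: 9.52
position: [0.5891, -0.1378, 0.0524]
tcp_rot: [[-0.958, 0.286, -0.002], [0.286, 0.958, 0.001], [0.002, 0.0, -1.0]]
force: [0.1, 0.6, -0.1]
gripper_width: 0.0001
```

```bash
python3 - <<'E'
from h import *
s=camera("scene");t=camera("top");o=observe();print(o["position"],o["gripper_width"],o["force"])
crop(s,270,160,110,90,7,"pics/s8.png");crop(t,260,140,120,90,6,"pics/t8.png")
E
```

```text
[ 0.59058761 -0.13827492  0.05443439] -0.00024738168365991375 [ 0.74362751  0.16305631 -0.06745126]
```

View pics/s8.png

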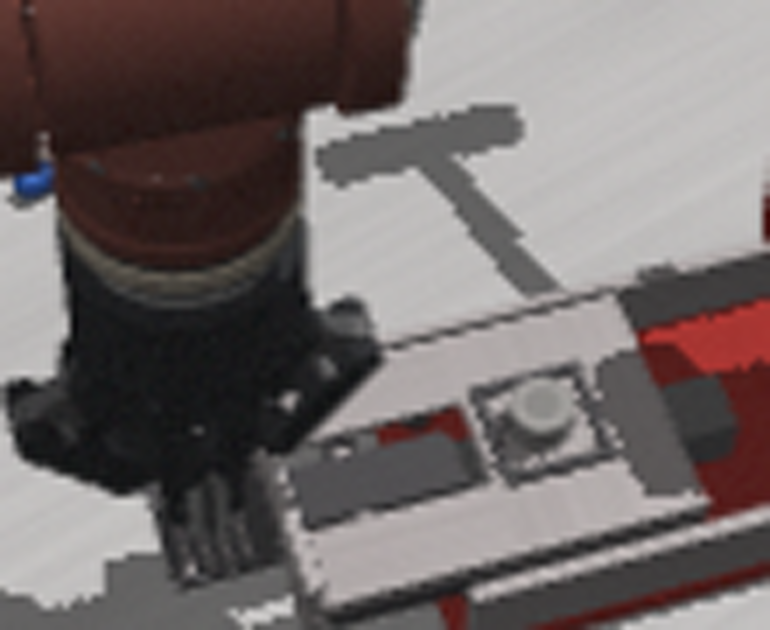

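View pics/t8.png

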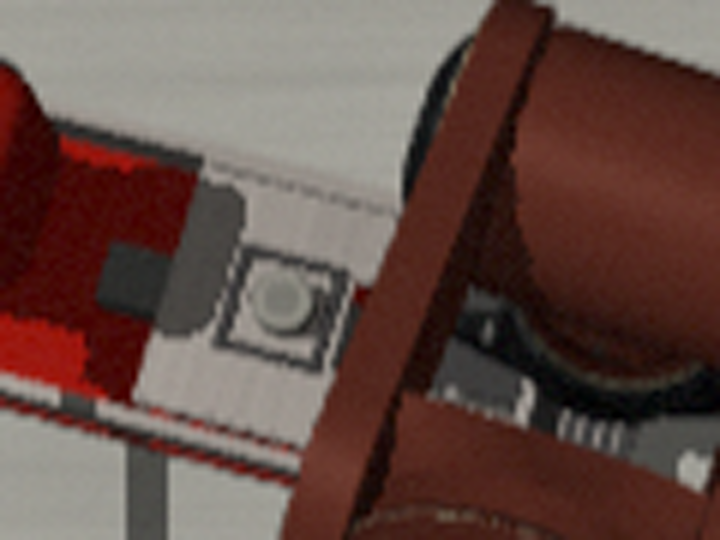

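```bash
python3 - <<'E'
from h import *
o=observe();print(o["joint_pos"],o["position"])
E
```

```text
[-2.02036139e+01  1.02438725e+01  1.02458096e+02 -7.19195663e-04
  6.72037654e+01 -9.35938654e+01] [ 0.59058761 -0.13827492  0.05443439]
```

>>> {"api": "send_rows", "payload": {"plan": [{"dx":0,"dy":0,"dz":-0.4,"turn":0.98,"grip":-1},{"dx":0,"dy":0,"dz":-0.4,"turn":0.98,"grip":-1},{"dx":0,"dy":0,"dz":-0.2,"turn":0.98,"grip":-1},{"dx":0,"dy":0,"dz":0,"turn":0.98,"grip":-1},{"dx":0,"dy":0,"dz":0,"turn":0.98,"grip":-1},{"dx":0,"dy":0,"dz":0,"turn":0.98,"grip":-1},{"dx":0,"dy":0,"dz":0,"turn":0.98,"grip":-1},{"dx":0,"dy":0,"dz":0,"turn":0.98,"grip":-1},{"dx":0,"dy":0,"dz":0,"turn":0.98,"grip":-1},{"dx":0,"dy":0,"dz":0,"turn":0.98,"grip":-1},{"dx":0,"dy":0,"dz":0,"turn":0.98,"grip":-1},{"dx":0,"dy":0,"dz":0,"turn":0.98,"grip":-1},{"dx":0,"dy":0,"dz":0,"turn":0.98,"grip":-1},{"dx":0,"dy":0,"dz":0,"turn":0.98,"grip":-1},{"dx":0,"dy":0,"dz":0,"turn":0.98,"grip":-1},{"dx":0,"dy":0,"dz":0,"turn":0.98,"grip":-1},{"dx":0,"dy":0,"dz":0,"turn":0.98,"grip":-1},{"dx":0,"dy":0,"dz":0,"turn":0.98,"grip":-1},{"dx":0,"dy":0,"dz":0,"turn":0.98,"grip":-1},{"dx":0,"dy":0,"dz":0,"turn":0.98,"grip":-1}]}}

```text
time_s: 11.28
position: [0.5908, -0.1384, 0.0852]
tcp_rot: [[0.287, 0.958, 0.003], [0.958, -0.287, -0.001], [-0.0, 0.003, -1.0]]
force: [1.0, -0.3, 0.4]
gripper_width: 0.0001
```

```bash
python3 - <<'E'
from h import *
s=camera("scene");o=observe();print(o["position"],o["tcp_rot"],o["force"])
crop(s,260,120,120,120,6,"pics/s9.png")
E
```

```text
[ 0.59085018 -0.13836437  0.08518736] [[ 2.89185350e-01  9.57269349e-01  2.68829419e-03]
 [ 9.57273105e-01 -2.89183644e-01 -1.01146869e-03]
 [-1.90837267e-04  2.86593365e-03 -9.99995875e-01]] [-1.01107749 -0.35316765  0.08277064]
```

View pics/s9.png

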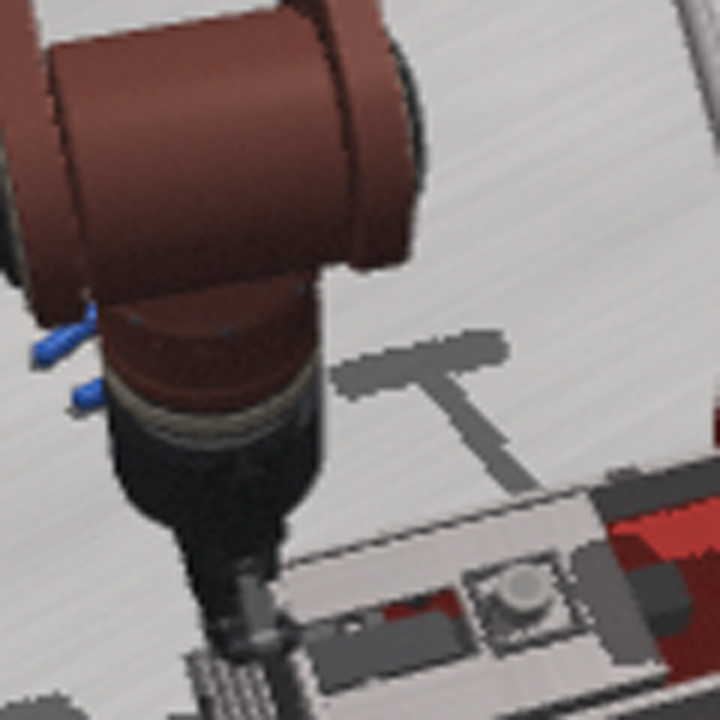

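>>> {"api": "send_rows", "payload": {"plan": [{"dx":0,"dy":0,"dz":0.6,"turn":0,"grip":-1},{"dx":0,"dy":0,"dz":0.5,"turn":0,"grip":-1},{"dx":0,"dy":0,"dz":0.2,"turn":0,"grip":-1},{"dx":0,"dy":0,"dz":0.15,"turn":0,"grip":-1},{"dx":0,"dy":0,"dz":0.1,"turn":0,"grip":-1},{"dx":0,"dy":0,"dz":0.1,"turn":0,"grip":-1},{"dx":0,"dy":0,"dz":0.1,"turn":0,"grip":-1},{"dx":0,"dy":0,"dz":0,"turn":0,"grip":-1},{"dx":0,"dy":0,"dz":0,"turn":0,"grip":-1}]}}

```text
time_s: 12.08
position: [0.5906, -0.1381, 0.0318]
tcp_rot: [[0.283, 0.959, 0.002], [0.959, -0.283, -0.0], [0.0, 0.002, -1.0]]
force: [-1.6, 0.9, 4.2]
gripper_width: 0.0002
```

```bash
python3 - <<'E'
from h import *
s=camera("scene");o=observe();print(o["position"],o["force"])
crop(s,270,160,110,90,7,"pics/s10.png")
E
```

```text
[ 0.59054651 -0.13818254  0.0317893 ] [-1.41849514  1.26081107  3.65880143]
```

View pics/s10.png

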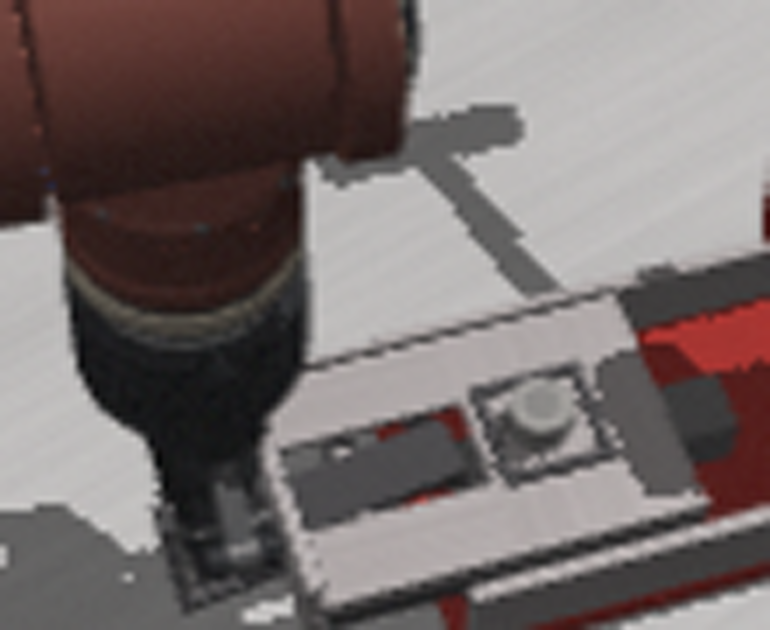

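>>> {"api": "send_rows", "payload": {"plan": [{"dx":0.15,"dy":0,"dz":0,"turn":0,"grip":-1},{"dx":0.15,"dy":0,"dz":0,"turn":0,"grip":-1},{"dx":0.1,"dy":0,"dz":0,"turn":0,"grip":-1},{"dx":0.1,"dy":0,"dz":0,"turn":0,"grip":-1}]}}

```text
time_s: 12.47
position: [0.5948, -0.1237, 0.0313]
tcp_rot: [[0.283, 0.959, 0.001], [0.959, -0.283, -0.001], [-0.0, 0.002, -1.0]]
force: [-0.5, -1.8, 3.3]
gripper_width: -0.0002
```

>>> {"api": "send_rows", "payload": {"plan": [{"dx":0.15,"dy":0,"dz":0,"turn":0,"grip":-1},{"dx":0.15,"dy":0,"dz":0,"turn":0,"grip":-1},{"dx":0.15,"dy":0,"dz":0,"turn":0,"grip":-1},{"dx":0.15,"dy":0,"dz":0,"turn":0,"grip":-1},{"dx":0.15,"dy":0,"dz":0,"turn":0,"grip":-1},{"dx":0.1,"dy":0,"dz":0,"turn":0,"grip":-1}]}}

```text
time_s: 12.97
position: [0.602, -0.0988, 0.0312]
tcp_rot: [[0.283, 0.959, 0.001], [0.959, -0.283, -0.0], [0.0, 0.001, -1.0]]
force: [1.4, -2.6, 3.9]
gripper_width: -0.0002
```

```bash
python3 - <<'E'
from h import *
s=camera("scene");o=observe();print(o["position"],o["force"])
crop(s,270,160,130,90,6,"pics/s11.png")
E
```

```text
[ 0.60215429 -0.09835572  0.03125671] [2.88129102 0.17238551 3.58705298]
```

View pics/s11.png

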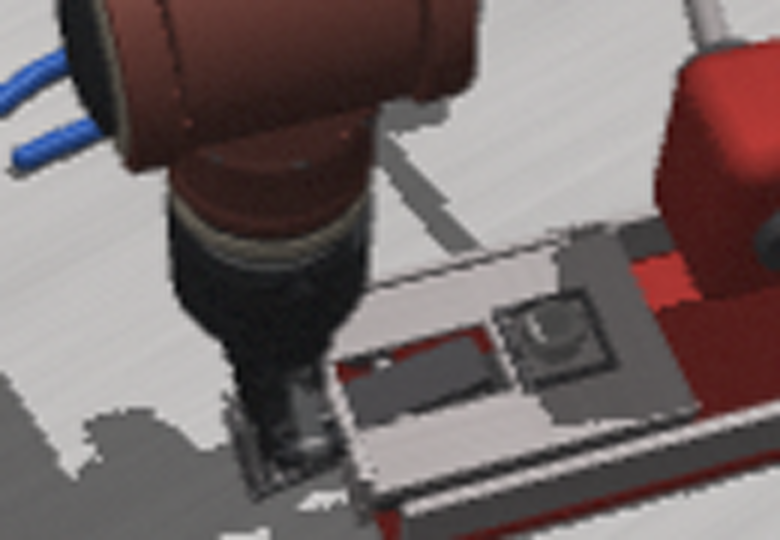

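>>> {"api": "send_rows", "payload": {"plan": [{"dx":0.05,"dy":0,"dz":-0.2,"turn":0,"grip":-1},{"dx":0.05,"dy":0,"dz":-0.25,"turn":0,"grip":-1},{"dx":0.05,"dy":0,"dz":-0.2,"turn":0,"grip":-1},{"dx":0.1,"dy":0,"dz":0,"turn":0,"grip":-1},{"dx":0.15,"dy":0,"dz":0,"turn":0,"grip":-1},{"dx":0.2,"dy":0,"dz":0,"turn":0,"grip":-1},{"dx":0.2,"dy":0,"dz":0,"turn":0,"grip":-1},{"dx":0.2,"dy":0,"dz":0,"turn":0,"grip":-1},{"dx":0.2,"dy":0,"dz":0,"turn":0,"grip":-1},{"dx":0.2,"dy":0,"dz":0,"turn":0,"grip":-1},{"dx":0.2,"dy":0,"dz":0,"turn":0,"grip":-1},{"dx":0.2,"dy":0,"dz":0,"turn":0,"grip":-1},{"dx":0.2,"dy":0,"dz":0,"turn":0,"grip":-1},{"dx":0.2,"dy":0,"dz":0,"turn":0,"grip":-1},{"dx":0.15,"dy":0,"dz":0,"turn":0,"grip":-1},{"dx":0.1,"dy":0,"dz":0,"turn":0,"grip":-1},{"dx":0.1,"dy":0,"dz":0,"turn":0,"grip":-1}]}}

```text
time_s: 14.43
position: [0.6227, -0.0255, 0.05]
tcp_rot: [[0.283, 0.959, -0.001], [0.959, -0.283, 0.0], [-0.0, -0.001, -1.0]]
force: [-2.4, -4.2, -1.0]
gripper_width: -0.0002
```

```bash
python3 - <<'E'
from h import *
s=camera("scene");o=observe();print(o["position"],o["force"])
print((o["position"][:2]-np.array([.6265,-.0175]))@np.array([.2857,.9583]))
crop(s,290,140,130,110,6,"pics/s12.png")
E
```

```text
[ 0.62292701 -0.02498131  0.05004329] [-1.50912939 -2.51246643 -0.16773633]
-0.008190137928145536
```

View pics/s12.png

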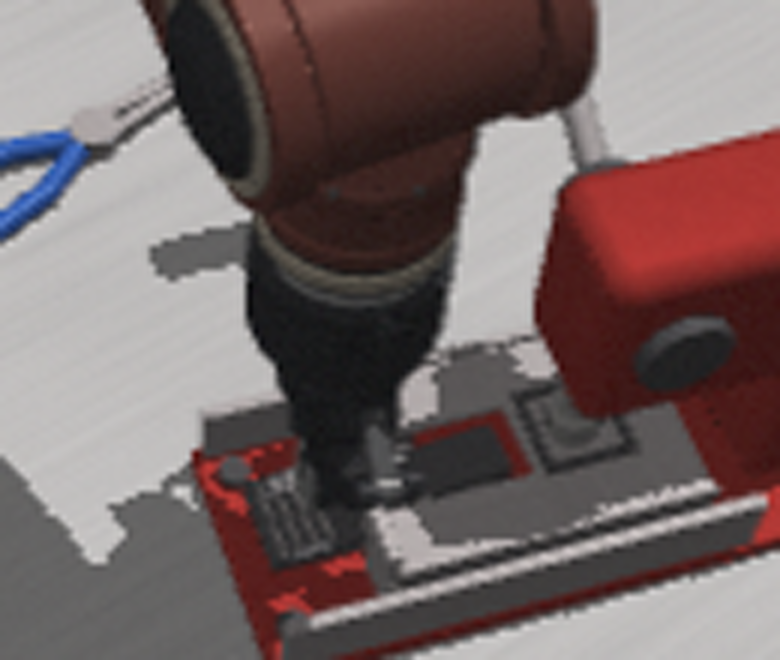

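>>> {"api": "send_rows", "payload": {"plan": [{"dx":0.1,"dy":0,"dz":0,"turn":0,"grip":-1},{"dx":0.1,"dy":0,"dz":0,"turn":0,"grip":-1},{"dx":0.07,"dy":0,"dz":0,"turn":0,"grip":-1},{"dx":0.05,"dy":0,"dz":0,"turn":0,"grip":-1},{"dx":0,"dy":0,"dz":0,"turn":0,"grip":-1}]}}

```text
time_s: 14.9
position: [0.6258, -0.0163, 0.0503]
tcp_rot: [[0.283, 0.959, 0.0], [0.959, -0.283, 0.001], [0.001, -0.0, -1.0]]
force: [-2.4, -1.9, -1.7]
gripper_width: 0.0001
```

>>> {"api": "send_rows", "payload": {"plan": [{"dx":0.05,"dy":0,"dz":0,"turn":0,"grip":-1},{"dx":0.05,"dy":0,"dz":0,"turn":0,"grip":-1},{"dx":0.04,"dy":0,"dz":0,"turn":0,"grip":-1},{"dx":0,"dy":0,"dz":0,"turn":0,"grip":-1}]}}

```text
time_s: 15.23
position: [0.6278, -0.0121, 0.0511]
tcp_rot: [[0.283, 0.959, 0.002], [0.959, -0.283, 0.001], [0.001, 0.002, -1.0]]
force: [0.6, 0.4, 0.3]
gripper_width: -0.0003
```

>>> {"api": "send_rows", "payload": {"plan": [{"dx":0.04,"dy":0,"dz":0,"turn":0,"grip":-1},{"dx":0.04,"dy":0,"dz":0,"turn":0,"grip":-1},{"dx":0,"dy":0,"dz":0,"turn":0,"grip":-1}]}}

```text
time_s: 15.48
position: [0.6281, -0.0111, 0.0511]
tcp_rot: [[0.283, 0.959, 0.001], [0.959, -0.283, -0.002], [-0.001, 0.001, -1.0]]
force: [-2.0, -3.6, 1.3]
gripper_width: -0.0001
```

```bash
python3 - <<'E'
from h import *
s=camera("scene");o=observe();print(o["position"],o["force"])
print((o["position"][:2]-np.array([.6265,-.0175]))@np.array([.2857,.9583]))
crop(s,290,140,130,110,6,"pics/s13.png")
E
```

```text
[ 0.62813272 -0.0110768   0.0511258 ] [-0.00639661 -4.14581657  2.37030331]
0.006621816609109666
```

View pics/s13.png

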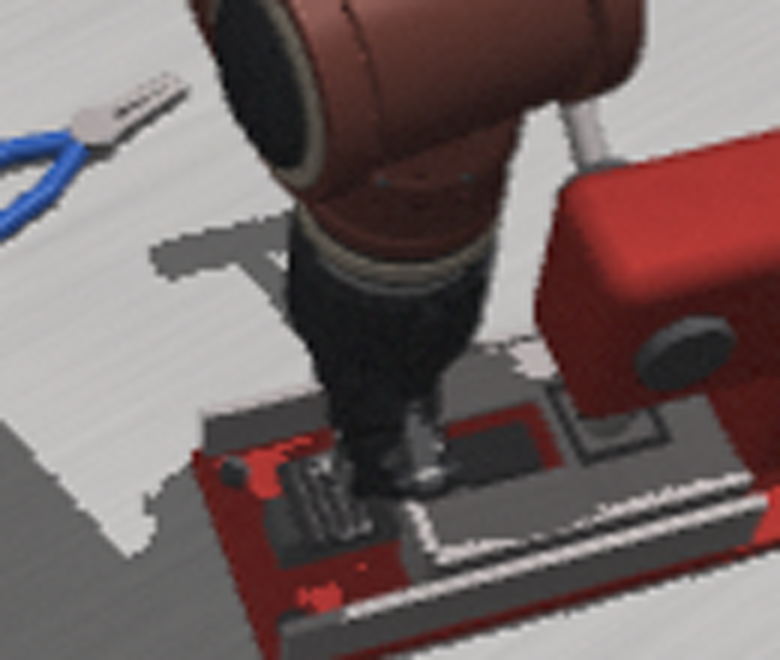

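>>> {"api": "send_rows", "payload": {"plan": [{"dx":0.05,"dy":0,"dz":0,"turn":0,"grip":-1},{"dx":0.05,"dy":0,"dz":0,"turn":0,"grip":-1},{"dx":0.05,"dy":0,"dz":0,"turn":0,"grip":-1},{"dx":0,"dy":0,"dz":0,"turn":0,"grip":-1}]}}

```text
time_s: 15.87
position: [0.6282, -0.011, 0.0512]
tcp_rot: [[0.283, 0.959, -0.003], [0.959, -0.283, -0.01], [-0.01, 0.0, -1.0]]
force: [-7.6, -17.6, 5.0]
gripper_width: -0.0003
```

>>> {"api": "send_rows", "payload": {"plan": [{"dx":-0.2,"dy":0,"dz":0,"turn":0,"grip":-1},{"dx":-0.4,"dy":0,"dz":0,"turn":0,"grip":-1},{"dx":-0.7,"dy":0,"dz":-0.4,"turn":0,"grip":-1},{"dx":-0.9,"dy":0,"dz":-0.9,"turn":0,"grip":-1},{"dx":-0.9,"dy":0,"dz":-0.9,"turn":0,"grip":-1},{"dx":0,"dy":0,"dz":-0.9,"turn":0,"grip":-1},{"dx":0,"dy":0,"dz":-0.9,"turn":0,"grip":-1},{"dx":0,"dy":0,"dz":-0.5,"turn":0,"grip":-1}]}}

```text
time_s: 16.53
position: [0.6037, -0.0959, 0.1893]
tcp_rot: [[0.284, 0.959, 0.005], [0.959, -0.284, 0.0], [0.002, 0.005, -1.0]]
force: [0.0, 0.4, 0.2]
gripper_width: -0.0001
```

```bash
python3 - <<'E'
from h import *
s=camera("scene");t=camera("top");o=observe();print(o["position"],o["force"])
N=np.array([.6265,-.0175]);ex=np.array([.2857,.9583]);ey=np.array([-.9583,.2857]);O=N+.12*ex
for y in(-.05,.05): print("panel home",(proj(s,np.r_[O-.104*ex+y*ey,.068])-[290,140])*6)
for x in(.104,.144):
  for z in (.044,.038): print("padd",x,z,(proj(s,np.r_[O-x*ex-.022*ey,z])-[290,140])*6)
crop(s,290,140,130,110,6,"pics/s14.png");crop(t,240,140,130,90,6,"pics/t14.png")
E
```

```text
[ 0.60460469 -0.09580662  0.18968659] [0.76166397 0.01789313 0.44206024]
panel home [425.6072969 551.4344318]
panel home [341.88946846 357.30102561]
padd 0.104 0.044 [395.97356407 524.65404962]
padd 0.104 0.038 [394.71231149 531.94134687]
padd 0.144 0.044 [305.87446232 548.84909923]
padd 0.144 0.038 [305.07538538 556.06362814]
```

View pics/s14.png

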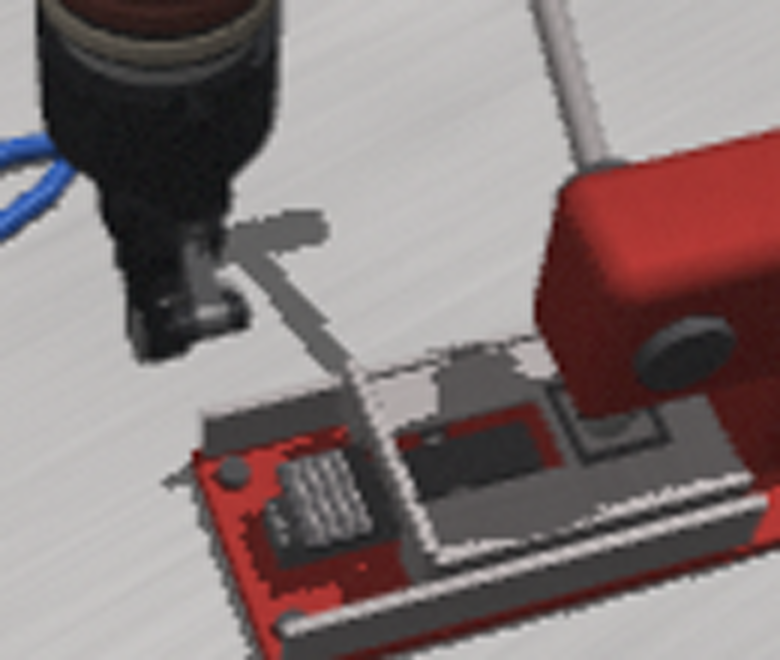

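View pics/t14.png

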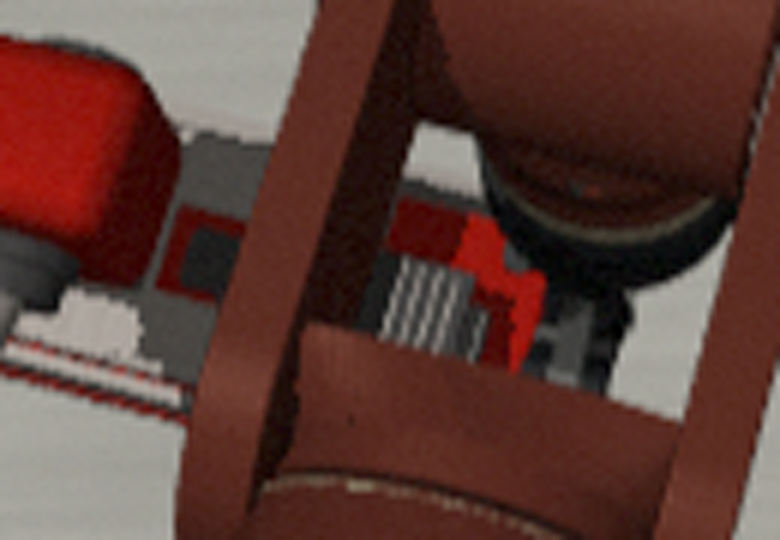

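>>> {"api": "send_rows", "payload": {"plan": [{"dx":0,"dy":0,"dz":-0.9,"turn":0,"grip":-1},{"dx":0,"dy":0,"dz":-0.9,"turn":0,"grip":-1},{"dx":0,"dy":-0.5,"dz":-0.9,"turn":0,"grip":-1},{"dx":0.84,"dy":-0.74,"dz":0,"turn":0,"grip":-1},{"dx":0.84,"dy":-0.74,"dz":0,"turn":0,"grip":-1},{"dx":0.84,"dy":-0.74,"dz":0,"turn":0,"grip":-1},{"dx":0.84,"dy":-0.74,"dz":0,"turn":0,"grip":-1},{"dx":0.84,"dy":-0.74,"dz":0,"turn":0,"grip":-1},{"dx":0.84,"dy":-0.74,"dz":0,"turn":0,"grip":-1},{"dx":0.84,"dy":-0.74,"dz":0,"turn":0,"grip":-1},{"dx":0.84,"dy":-0.74,"dz":0,"turn":0,"grip":-1},{"dx":0,"dy":0,"dz":0,"turn":0,"grip":-1},{"dx":0,"dy":0,"dz":0,"turn":0,"grip":-1}]}}

```text
time_s: 17.72
position: [0.4737, 0.154, 0.2644]
tcp_rot: [[0.28, 0.96, -0.003], [0.96, -0.28, -0.0], [-0.001, -0.002, -1.0]]
force: [0.3, 0.2, 0.6]
gripper_width: 0.0001
```

```bash
python3 - <<'E'
from h import *
s=camera("scene");t=camera("top");o=observe();print(o["position"],o["force"])
N=np.array([.6265,-.0175]);ex=np.array([.2857,.9583]);ey=np.array([-.9583,.2857]);O=N+.12*ex
d=o["position"][:2]-O;print("press xy",d@ex,d@ey)
crop(s,310,40,140,150,5,"pics/s15.png");crop(t,160,140,160,140,5,"pics/t15.png")
E
```

```text
[0.47468174 0.15237796 0.26498898] [ 0.58267834 -0.40527158  0.71928112]
press xy -0.0005760330257435115 0.19402157174761206
```

View pics/s15.png

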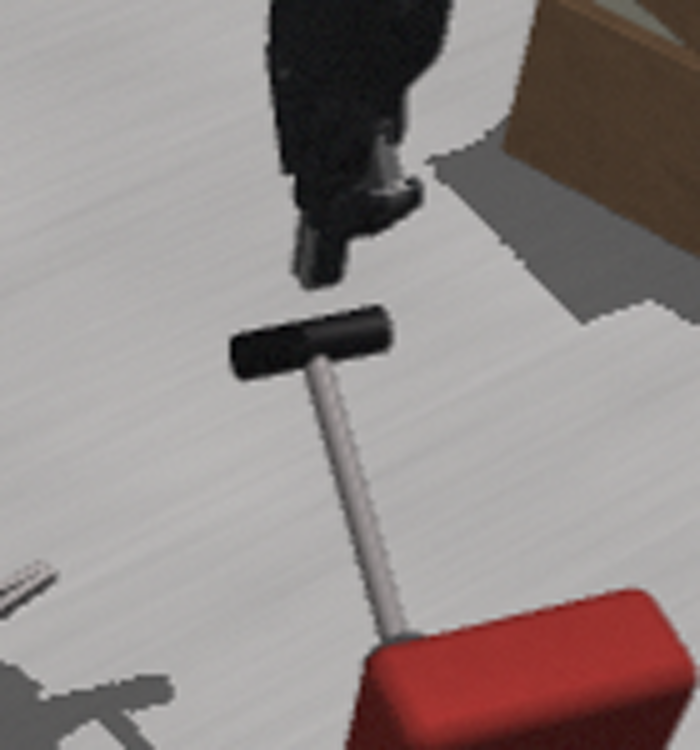

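View pics/t15.png

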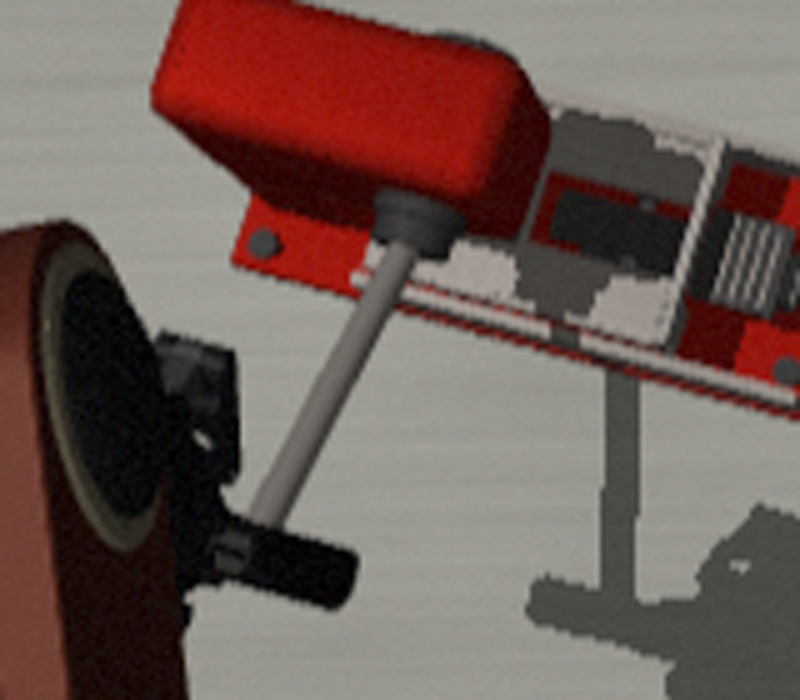

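>>> {"api": "send_rows", "payload": {"plan": [{"dx":0,"dy":0,"dz":0.4,"turn":0,"grip":-1},{"dx":0,"dy":0,"dz":0.4,"turn":0,"grip":-1},{"dx":0,"dy":-0.05,"dz":0.3,"turn":0,"grip":-1},{"dx":0,"dy":-0.1,"dz":0.3,"turn":0,"grip":-1},{"dx":0,"dy":-0.1,"dz":0.3,"turn":0,"grip":-1},{"dx":0,"dy":-0.1,"dz":0.3,"turn":0,"grip":-1},{"dx":0,"dy":-0.08,"dz":0.3,"turn":0,"grip":-1},{"dx":0,"dy":-0.06,"dz":0.3,"turn":0,"grip":-1},{"dx":0,"dy":-0.05,"dz":0.3,"turn":0,"grip":-1},{"dx":0,"dy":-0.03,"dz":0.3,"turn":0,"grip":-1},{"dx":0,"dy":-0.03,"dz":0.2,"turn":0,"grip":-1},{"dx":0,"dy":0,"dz":0.2,"turn":0,"grip":-1}]}}

```text
time_s: 18.82
position: [0.4575, 0.1579, 0.1577]
tcp_rot: [[0.283, 0.959, -0.0], [0.959, -0.283, 0.0], [0.0, -0.0, -1.0]]
force: [-1.7, 1.3, 2.4]
gripper_width: 0.0001
```

```bash
python3 - <<'E'
from h import *
s=camera("scene");t=camera("top");o=observe();print(o["position"],o["force"])
N=np.array([.6265,-.0175]);ex=np.array([.2857,.9583]);ey=np.array([-.9583,.2857]);O=N+.12*ex
d=o["position"][:2]-O;print("press xy",d@ex,d@ey)
crop(s,310,60,140,150,5,"pics/s16.png")
E
```

```text
[0.45735857 0.1577092  0.15727417] [-1.76713269  1.41720911  3.24343877]
press xy -0.00041634010465919116 0.2121454996972705
```

View pics/s16.png

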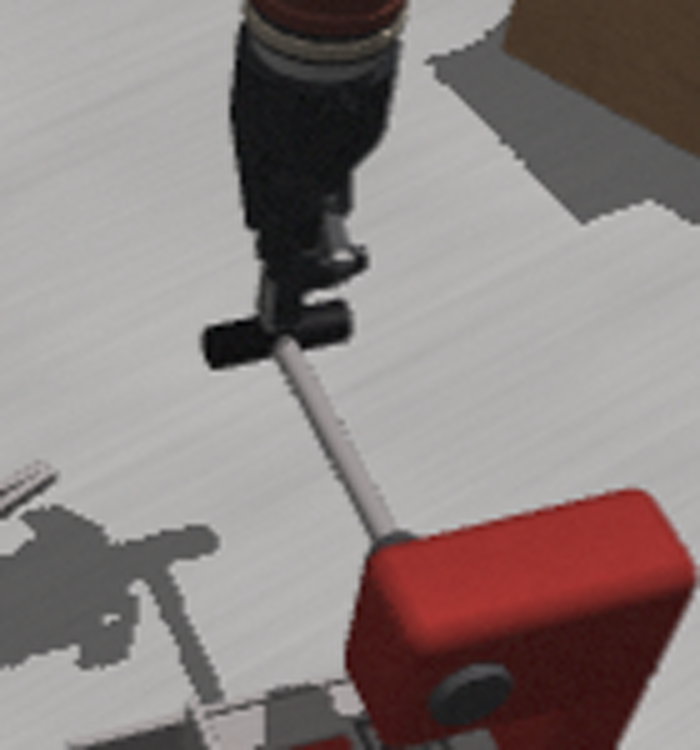

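>>> {"api": "send_rows", "payload": {"plan": [{"dx":0,"dy":0,"dz":0.15,"turn":0,"grip":-1},{"dx":0,"dy":0,"dz":0.15,"turn":0,"grip":-1},{"dx":0,"dy":0,"dz":0.1,"turn":0,"grip":-1},{"dx":0,"dy":0,"dz":0,"turn":0,"grip":-1}]}}

```text
time_s: 19.25
position: [0.4579, 0.1577, 0.1459]
tcp_rot: [[0.284, 0.959, 0.001], [0.959, -0.284, 0.0], [0.0, 0.001, -1.0]]
force: [0.4, -0.0, 2.3]
gripper_width: -0.0001
```

>>> {"api": "send_rows", "payload": {"plan": [{"dx":0,"dy":0,"dz":0.1,"turn":0,"grip":-1},{"dx":0,"dy":0,"dz":0.1,"turn":0,"grip":-1},{"dx":0,"dy":0,"dz":0,"turn":0,"grip":-1}]}}

```text
time_s: 19.5
position: [0.4579, 0.1577, 0.14]
tcp_rot: [[0.284, 0.959, 0.001], [0.959, -0.284, -0.0], [0.0, 0.001, -1.0]]
force: [2.0, 0.5, 2.2]
gripper_width: 0.0003
```

>>> {"api": "send_rows", "payload": {"plan": [{"dx":0,"dy":0,"dz":0.07,"turn":0,"grip":-1},{"dx":0,"dy":0,"dz":0.07,"turn":0,"grip":-1},{"dx":0,"dy":0,"dz":0,"turn":0,"grip":-1}]}}

```text
time_s: 19.75
position: [0.4581, 0.1577, 0.1372]
tcp_rot: [[0.283, 0.959, 0.001], [0.959, -0.283, -0.0], [-0.0, 0.001, -1.0]]
force: [-1.5, -0.8, 7.5]
gripper_width: 0.0003
```

>>> {"api": "send_rows", "payload": {"plan": [{"dx":0,"dy":0,"dz":0.05,"turn":0,"grip":-1},{"dx":0,"dy":0,"dz":0.03,"turn":0,"grip":-1},{"dx":0,"dy":0,"dz":0,"turn":0,"grip":-1},{"dx":0,"dy":0,"dz":0,"turn":0,"grip":-1}]}}

```text
time_s: 20.08
position: [0.4582, 0.1577, 0.136]
tcp_rot: [[0.283, 0.959, 0.001], [0.959, -0.283, -0.0], [-0.0, 0.001, -1.0]]
force: [-3.7, -1.1, 12.1]
gripper_width: -0.0002
```

>>> {"api": "send_rows", "payload": {"plan": [{"dx":0,"dy":0,"dz":0,"turn":0,"grip":-1},{"dx":0,"dy":0,"dz":0,"turn":0,"grip":-1},{"dx":0,"dy":0,"dz":0,"turn":0,"grip":-1},{"dx":0,"dy":0,"dz":-0.1,"turn":0,"grip":-1},{"dx":0,"dy":0,"dz":-0.2,"turn":0,"grip":-1},{"dx":0,"dy":0,"dz":-0.3,"turn":0,"grip":-1},{"dx":0,"dy":0.04,"dz":-0.3,"turn":0,"grip":-1},{"dx":0,"dy":0.04,"dz":-0.3,"turn":0,"grip":-1},{"dx":0,"dy":0.05,"dz":-0.3,"turn":0,"grip":-1},{"dx":0,"dy":0.07,"dz":-0.3,"turn":0,"grip":-1},{"dx":0,"dy":0.08,"dz":-0.3,"turn":0,"grip":-1},{"dx":0,"dy":0.1,"dz":-0.3,"turn":0,"grip":-1},{"dx":0,"dy":0.1,"dz":-0.3,"turn":0,"grip":-1},{"dx":0,"dy":0.1,"dz":-0.3,"turn":0,"grip":-1},{"dx":0,"dy":0.05,"dz":-0.3,"turn":0,"grip":-1},{"dx":0,"dy":0,"dz":-0.3,"turn":0,"grip":-1},{"dx":0,"dy":0,"dz":-0.5,"turn":0,"grip":-1},{"dx":0,"dy":0,"dz":-0.7,"turn":0,"grip":-1}]}}

```text
time_s: 21.58
position: [0.4747, 0.1523, 0.2766]
tcp_rot: [[0.283, 0.959, -0.004], [0.959, -0.283, -0.001], [-0.002, -0.004, -1.0]]
force: [1.4, 0.3, 0.1]
gripper_width: -0.0
```

```bash
python3 - <<'E'
from h import *
s=camera("scene");t=camera("top");o=observe();print(o["position"],o["force"])
crop(s,290,60,160,180,4,"pics/s17.png");crop(t,160,100,240,180,3,"pics/t17.png")
E
```

```text
[0.47731094 0.15272805 0.28190472] [ 0.88588974 -0.48803624  0.14727813]
```

View pics/s17.png

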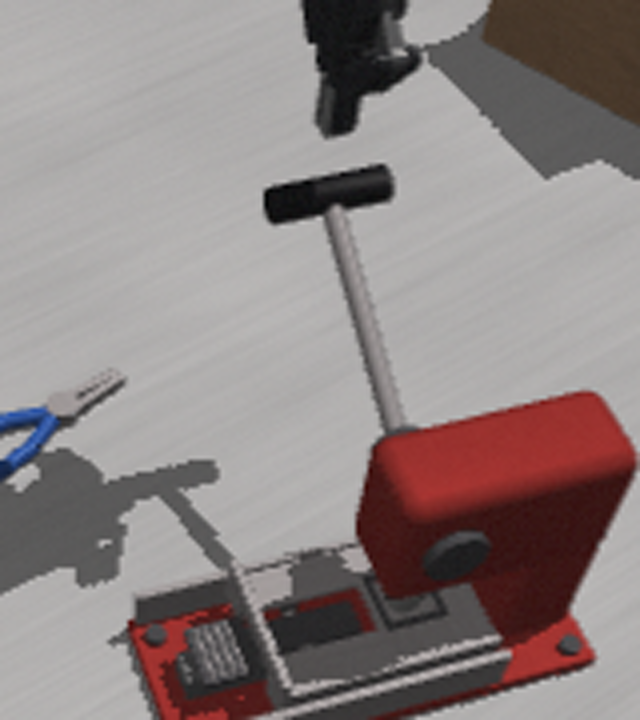

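View pics/t17.png

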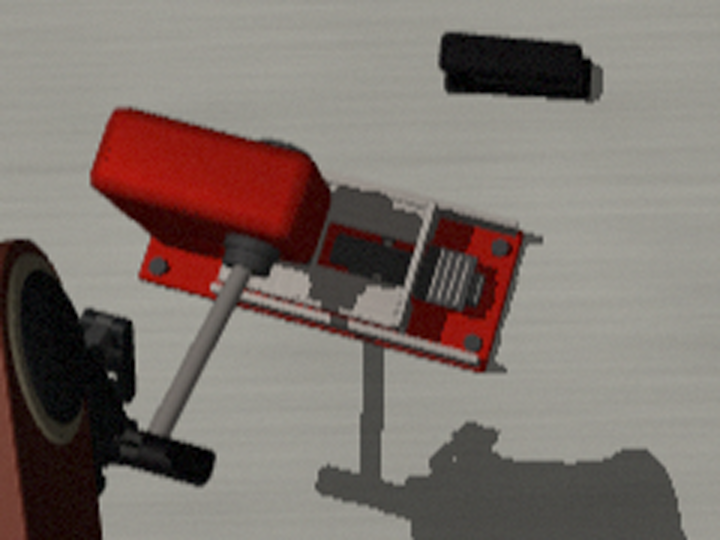

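>>> {"api": "send_rows", "payload": {"plan": [{"dx":0,"dy":0,"dz":-0.6,"turn":0,"grip":-1},{"dx":0,"dy":0,"dz":-0.6,"turn":0,"grip":-1},{"dx":0,"dy":0,"dz":-0.3,"turn":0,"grip":-1},{"dx":0,"dy":0,"dz":0,"turn":0,"grip":-1},{"dx":0,"dy":0,"dz":0,"turn":0,"grip":-1},{"dx":0,"dy":0,"dz":0,"turn":0,"grip":-1}]}}

```text
time_s: 22.18
position: [0.4753, 0.1523, 0.3212]
tcp_rot: [[0.283, 0.959, -0.002], [0.959, -0.283, -0.0], [-0.001, -0.002, -1.0]]
force: [-0.2, 0.6, 0.2]
gripper_width: -0.0
```

```bash
python3 - <<'E'
from h import *
s=camera("scene");t=camera("top");o=observe();print(o["position"],o["force"],np.abs(o["qvel"]).max())
s0=dict(np.load("s0.npz"));t0=dict(np.load("t0.npz"))
cv2.imwrite("pics/s18.png",s["img"][:,:,::-1]);cv2.imwrite("pics/t18.png",t["img"][:,:,::-1]);crop(s,350,190,80,60,9,"pics/s19.png")
g,_=tri(t,(209,250.2),s,(370.4,108.5))
for n,a,b,r in(("cup",s,s0,(225,250,60,55)),("stapler",s,s0,(340,270,60,45)),("used",s,s0,(185,238,25,20)),("pliers",s,s0,(262,148,62,42)),("lever bar",s,s0,(352,98,40,20))):
    x,y,w,h=r;print(n,np.abs(a["img"][y:y+h,x:x+w].astype(int)-b["img"][y:y+h,x:x+w]).mean())
E
```

```text
[0.4752501  0.15231776 0.32110037] [0.46858458 0.00508727 0.08039466] 0.3198015402324159
cup 1.767070707070707
stapler 1.9093827160493828
used 1.9793333333333334
pliers 21.400921658986174
lever bar 5.56875
```

View pics/s18.png

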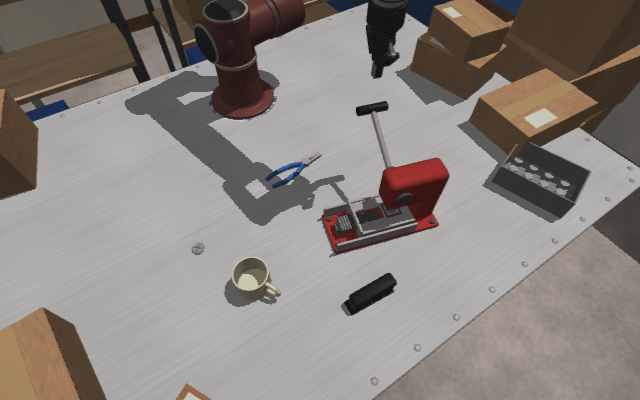

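View pics/s19.png

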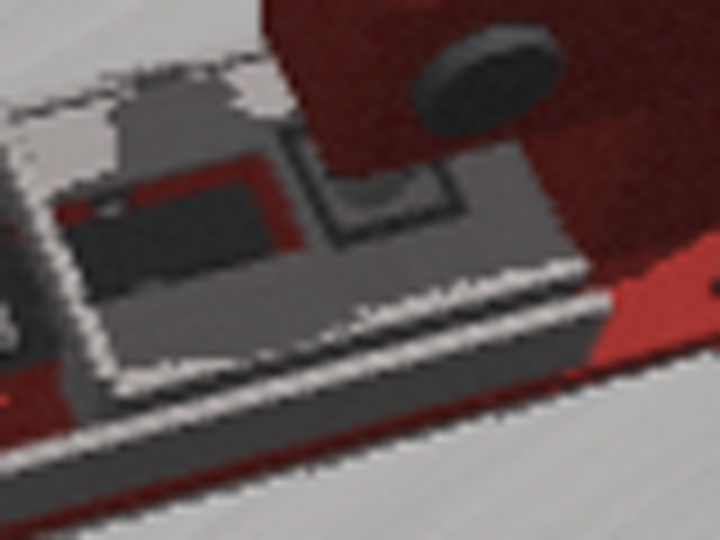

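```bash
python3 -c "
from plant import *
print(job_done())"
```

```text
the job is handed in; nothing more can be done
None
```

The job is done and handed in after about 22 s of robot time.

- **Seal:** I set the uncrimped seal upright in the nest and let go. I saw it standing flat there before the tray went in.
- **Tray:** I pressed the paddle about 12 mm down, at about 4 N, and pushed the tray in with it held down for the first 30 mm or so. I then lifted off the paddle and pushed the front panel until it stopped moving. At the stop it did not move under an 18 N push.
- **Lever:** I pushed it down until the ram met the seal, then to 12 N, about 9 N beyond free travel. I held it there briefly and let it come back up.

**Last checks:**
- The lever was back up, the tray home and the paddle up.
- The seal was in its nest under the ram. The press head partly hides it, so I could only see part of it, and I could not measure how far it was squeezed.
- The teacup, stapler and crimped seal looked the same as in the first picture.
- The pliers' image region did differ from the start. I put this down to the arm's shadow, since they appear to be in the same place.
- The latch was judged only from pictures of the paddle and the hard stop. I did not try pulling the tray back out.
- The arm was clear of everything, with force readings near zero.

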